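# Set the end-cap gap on a pipe weldment and hold it for tacking

### The arm

A 6-joint arm with a two-finger parallel gripper is mounted at the origin on the work surface. World frame = base frame: x ahead of the robot, y to its left, z up, the work surface at z = 0. Lengths are in m, angles in rad, forces in N, time in s.
With the tool pointing down it reaches from about 0.3 to 0.875 m from the base axis. Payload 6.4 kg.
Tool frame: the origin (TCP) lies between the finger pads; the fingertips stand ctrl.tip_reach ahead of it and the grasp point (between the pads) lies 11 mm behind it (ctrl.tip_reach is the distance from the TCP to the fingertips, in m); z points along the fingers, x is the direction in which the jaws open and shut, and the axes are right-handed (so a half turn about z gives the same grasp; the last joint's range is limited). The gripper opens to 85 mm and grips with 20 to 120 N. Pads are 22 mm wide; open, the fingers measure 114 mm over their backs; the gripper's body (76 mm by 85 mm) begins 54 mm behind the grasp point. The pads swing forward as they close: fully open they stand 13 mm farther back than shut.
Start: joints at [1.01, 0.181, 1.607, -0, 1.354, -0.206], TCP at [0.2, 0.539, 0.239] pointing down, gripper open.
Joint ranges: [-2.99, 2.99], [-0.89, 2.07], [0.3, 2.58], [-1.14, 4.28], [0, 2.63], [-3.12, 3.12]. Speed limits (rad/s): [2.57, 2.57, 3.01, 3.14, 3.14, 3.14].

### API

Orientations are given as a unit quaternion [w, x, y, z].
In Python, from bench import telemetry, viewer, ticket, nets, ctrl gives the robot as it stands.
- The arm moves only by the tool step_arm, never from a script. Its argument "plan" is a list of rows, each a list of 2 entries, a list of its own where there are three numbers: the shift along the tool's x, y, z in m, then the turn, a rotation vector about the tool's x, y, z in degrees. A call has 1 to 5 rows; each row is the pose to reach, as a shift and turn from the pose commanded when the call began, along the tool's axes at that moment; what a row does not reach only later rows make up. A row lasts 1/10 s, in which the tool goes at most 50 mm and 8.59 degrees, less where a joint would pass 70% of its speed; a pose out of reach is approached as far as the arm can. A call with a gripper value outside its range is refused whole. "fingers" is the opening in per cent of the stroke, from 0 (shut) to 100 (fully open), set as the call begins (left out, the last holds). The fingers move at their own pace and stop on an object; the grip force is fixed at half the most. Time passes only in rows, so rows that repeat a pose let the fingers close. It gives the time, the measured TCP pose, the force and the opening at its end, in the units of the state.
- telemetry.get_obs(): the state, without advancing time (a new reading comes with each control period).
- viewer.camera(name): name is "scene" or "top"; returns the picture (400x640x3 uint8, red, green, blue); there is no depth.
- viewer.get_calibration(name): a dict with "K" (3x3 intrinsics, pixels), "dist" ([k1, k2, p1, p2, k3] as OpenCV has them; the pictures are not rectified), "origin" and "orientation" of the camera in the world. Camera axes: x right, y up, looking along -z (the intrinsics and any distortion apply to the point x, -y, -z); pixel columns grow to the right and rows downward; lengths in m; the calibration is good to about 2 mm. A picture is of the moment at which its call begins. get_calibration takes no time and is no camera call.
- ticket.hand_in(): hands the job in, once; it reports no verdict.
Trained networks look in the newest picture that a camera, given by its name, has taken for a name from the list of things; names that differ only in an ending like _2 or _b are one class to them, and where a whole thing is asked for, a point or a joint stands for the part that bears it (a point fixed in the world has none). Each returns a list of dicts, best first, with "score" (0 to 1); they miss things now and then, are a little off and sometimes report something else, mostly with a low value. They report only what shows in the picture. A call takes as long as a camera call.
- nets.boxes_of(thing, camera): "extent" ([left, top, right, bottom] in pixels, round what is visible of it).
The state is a dict: "time_s": time; "q": joint angles; "dq": joint speeds; "joint_efforts": joint torques, N m; "eef_pos": TCP position; "eef_rot": TCP orientation; "wrist_force": force on the tool from outside, world axes, zero at the start; "torque": the same for the moment, N m; "opening": opening from 0.0 (shut) to 1.0 (fully open).
Only numpy, scipy, OpenCV 4.12 (cv2) and the standard library are available. Lean on these libraries where they do the work, as an engineer would, in place of code of your own. Each camera call takes 0.05 s, during which the arm holds its last target.

### The job

On the pipe weldment, thread the wide end cap clockwise until it bottoms out on its collar, then back it off a quarter turn to leave the expansion gap, and hold it there for the tack weld: finish with the gripper still gripping the wide cap, keeping still and not letting go. Leave the narrow cap's setting alone and do not shift the other things lying about.

Things in the scene. Friction and masses are not known exactly. Their poses are not given: they have to be found in the camera images.
- weldment: pipe weldment bolted to the table: base plate 140 (x) x 250 (y) x 12 mm, a 60 mm header pipe along its y (axis 46 up) and two upright branch pipes with knurled steel end caps at equal height. Origin: centre of the plate's underside, z up; any yaw. Wide cap's axis at x 0, y -55, narrow cap's at x 0, y +55. Besides the caps and the pipes inside them, nothing is higher than 106
- wide_cap: the wide end cap: round knurled dark steel, 50 mm diameter, 34 high, axis upright, already started on its branch's right-hand thread (clockwise from above screws it on). Grip it across its diameter from above, in any direction. Origin: centre of its underside, 106 above the table when home on its 48 mm collar, rising 3 per turn unscrewed. Its x axis is a chalk line on top, from centre to rim
- wide_cap_grip (a point): point on the wide cap's axis, 21 mm above its underside (13 below its top): the height to grip. A grip of 30 N turns the cap without slipping
- wide_cap_turn (a joint): how far the wide cap is unscrewed, rad: 0 is bottomed out on the collar (a hard stop), growing anticlockwise seen from above; at the start 3.5 to 6.0; 1.57 is backed off a quarter turn. It turns with a friction of about 0.08 N m and stays where it is left
- narrow_cap: the narrow end cap on the other branch, 32 diameter, 34 high, same look, 110 from the wide cap between axes; it also turns on its pipe and must be left as it is. Origin: centre of its underside, about 106 above the table; its x axis is a chalk line from the centre of the top to the rim
- narrow_cap_turn (a joint): turn of the narrow cap in rad, 0 at the start; leave it there
- magnet: square magnet block lying on the weldment's base plate, 34 x 34 x 16 high; a bystander, loose; origin: its underside's centre; sizes in mm
- offcut_ring: steel ring standing on the weldment's base plate, 34 outside diameter, 24 high; a bystander, loose; origin: its underside's centre; sizes in mm
- chipping_hammer: chipping hammer lying on the table; a bystander, loose; origin: its underside's centre; sizes in mm
- wire_brush: brush lying on the table; a bystander, loose; origin: its underside's centre; sizes in mm
- wrench: wrench lying on the table; a bystander, loose; origin: its underside's centre; sizes in mm
- can: plain metal can, 66 diameter, 115 high, standing; a bystander, loose; origin: its underside's centre; sizes in mm
- square_tube: cut piece of square steel tube, 50 x 50 x 50; a bystander, loose; origin: its underside's centre; sizes in mm
- angle_piece: cut piece of rusty angle steel, 90 x 40 x 40 high; a bystander, loose; origin: its underside's centre; sizes in mm

How it is judged:
On the way:
1. the wide cap is threaded on until it bottoms out (value of joint wide_cap_turn below 0.06 rad), for 0.1 s.
At the end, for the whole second after the job is handed in: After having been bottomed out (within 0.06 rad), the wide cap stands backed off by a quarter turn (1.57 rad within 0.26 rad, 15 degrees), at rest, and the fingers still grip it (more than 3 N of contact, the grasp point within 30 mm of the grip point on the cap) (value of joint wide_cap_turn between 1.311 and 1.831 rad and velocity of joint wide_cap_turn between -0.1 and 0.1 rad/s and contact force between the fingers and wide_cap above 3 N and distance between the grasp point and wide_cap_grip below 0.03 m); the arm keeps its last pose, push and grip.
It fails at once if the narrow cap is turned by more than 0.25 rad (value of joint narrow_cap_turn above 0.25 rad or value of joint narrow_cap_turn below -0.25 rad).
It fails at once if a bystander is shifted by more than 30 mm (distance of any of magnet, offcut_ring, chipping_hammer, wire_brush, wrench, can, square_tube, angle_piece from where it was at the start of the episode above 0.03 m).
It also fails if it takes over 58 s, if anything falls off the work surface, if the arm or the gripper's body presses on something with over 40 N, if the wrist force passes 120 N, or if a joint passes its speed limit or range.

## Working session

There is one attempt and no reset: what is moved stays moved. The work goes in short steps, Python scripts to look and compute and a tool call to move; the robot and the scene stay as the last step left them, time stands still between calls to the robot, and variables do not carry over. Pictures are saved under pics/ and viewed, and the job is handed in when it is done.

Besides the shell and the picture viewer there is one more tool, called after "Request:" as name(argument=value, ...) on one line, values as JSON. step_arm: Moves the arm, as the interface text tells. Its arguments: {"type":"object","properties":{"plan":{"type":"array"},"fingers":{"type":"number"}},"required":["plan"]}

```bash
mkdir -p pics; ls; cat > h.py <<'E'
import numpy as np,cv2
from scipy.spatial.transform import Rotation as R
from bench import telemetry, viewer, ticket, nets, ctrl
def cal(n):
    c=viewer.get_calibration(n);K=np.array(c["K"]);d=np.array(c["dist"]);o=np.array(c["origin"]);q=np.array(c["orientation"])
    M=q if q.shape==(3,3) else R.from_quat(q[[1,2,3,0]]).as_matrix()
    return K,d,o,M
def ray(n,uv):
    K,d,o,M=cal(n);p=cv2.undistortPoints(np.array([[uv]],float),K,d)[0,0]
    return o,M@np.array([p[0],-p[1],-1.])
def atz(n,uv,z):
    o,v=ray(n,uv);return o+v*(z-o[2])/v[2]
def proj(n,P):
    K,d,o,M=cal(n);c=(np.atleast_2d(P)-o)@M; c=c*[1,-1,-1]
    return cv2.projectPoints(c,np.zeros(3),np.zeros(3),K,d)[0][:,0]
E
python3 - <<'E'
from h import *
for n in("scene","top"):
    cv2.imwrite(f"pics/{n}0.png",viewer.camera(n)[:,:,::-1]);print(n,viewer.get_calibration(n))
    for t in("wide_cap","narrow_cap","weldment"):
        print(t,nets.boxes_of(t,n))
print(telemetry.get_obs(),ctrl.tip_reach)
E
```

```text
pics
scene {'K': array([[490.674019  ,   0.        , 317.58325323],
       [  0.        , 490.674019  , 193.13087465],
       [  0.        ,   0.        ,   1.        ]]), 'dist': array([-0.08720289,  0.        ,  0.        ,  0.        ,  0.        ]), 'origin': array([ 1.48368422, -0.95279967,  1.06607698]), 'orientation': array([0.81826438, 0.42397511, 0.18872265, 0.33922304])}
wide_cap [{'extent': [344.5, 202.8, 358.0, 217.2], 'score': 0.79}]
narrow_cap []
weldment [{'extent': [298.2, 191.0, 377.7, 258.2], 'score': 0.64}]
top {'K': array([[439.87796059,   0.        , 312.15988241],
       [  0.        , 439.87796059, 198.19540102],
       [  0.        ,   0.        ,   1.        ]]), 'dist': array([-0.12187274,  0.        ,  0.        ,  0.        ,  0.        ]), 'origin': array([ 0.39065315, -0.01431514,  1.29425296]), 'orientation': array([ 0.71073186,  0.03102789, -0.03751987, -0.70177614])}
wide_cap [{'extent': [296.3, 138.0, 316.5, 159.0], 'score': 0.82}]
narrow_cap [{'extent': [416.7, 216.7, 425.7, 281.2], 'score': 0.71}]
weldment [{'extent': [279.4, 130.8, 341.5, 223.0], 
[... 186 characters left out ...]

{'time_s': 0.4, 'q': array([ 1.00970596e+00,  1.80899078e-01,  1.60714335e+00, -2.22300386e-06,
        1.35382603e+00, -2.06278167e-01]), 'dq': array([ 9.49976876e-04, -3.39272153e-03, -8.87197279e-04, -1.14710415e-04,
       -2.23648770e-03, -1.44980560e-05]), 'joint_efforts': array([-4.09851873e-04, -4.44298553e+01, -3.51175511e+01, -3.48777348e-04,
        3.42431216e-03, -1.18688104e-05]), 'eef_pos': array([0.19969649, 0.53913212, 0.23916332]), 'eef_rot': array([ 5.49182449e-05,  8.20796503e-01,  5.71220695e-01, -1.26499682e-04]), 'wrist_force': array([ 0.55063574, -0.01295161,  0.61073436]), 'torque': array([ 0.00451823, -0.05011116,  0.0242295 ]), 'opening': 1.0039675753326067} 0.008
```

```bash
python3 - <<'E'
import cv2
a=cv2.imread("pics/top0.png");s=cv2.imread("pics/scene0.png")
cv2.imwrite("pics/t_z.png",cv2.resize(a[110:235,250:375],(600,600),interpolation=cv2.INTER_CUBIC))
cv2.imwrite("pics/s_z.png",cv2.resize(s[170:290,270:430],(800,600),interpolation=cv2.INTER_CUBIC))
E
```

```text
(no output)
```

View pics/top0.png

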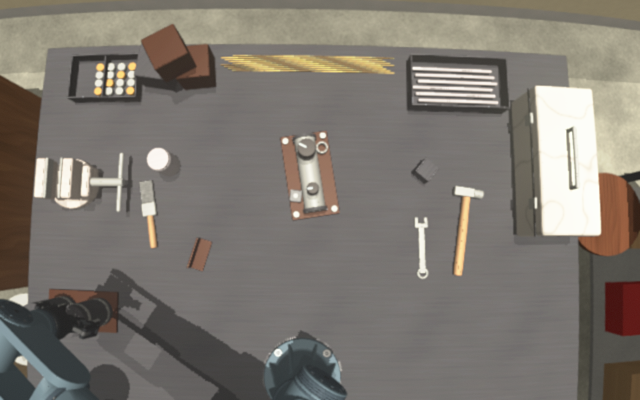

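View pics/scene0.png

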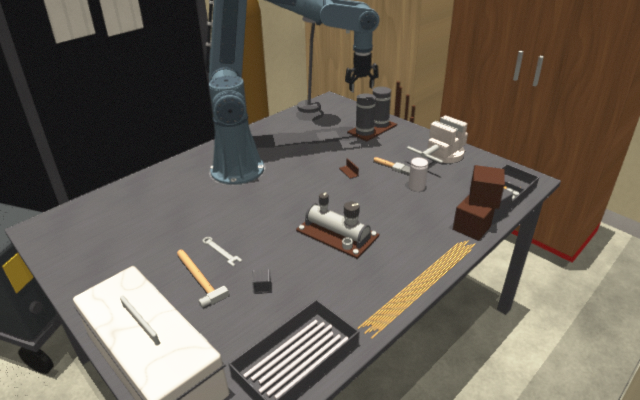

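```bash
sleep 1
```

```text
(no output)
```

View pics/t_z.png

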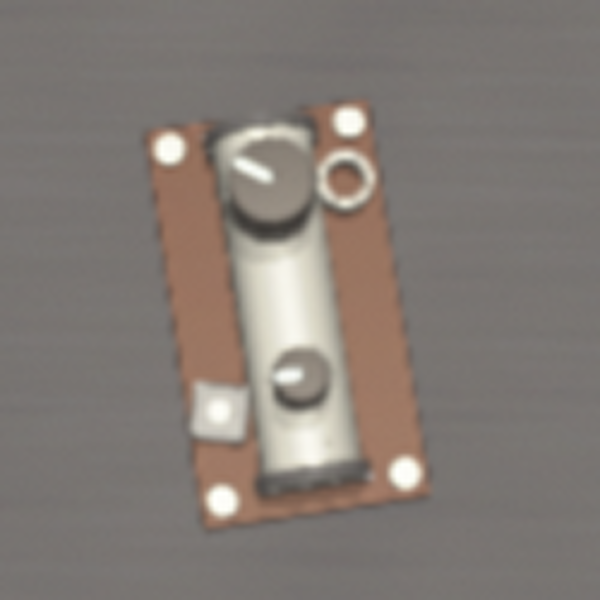

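View pics/s_z.png

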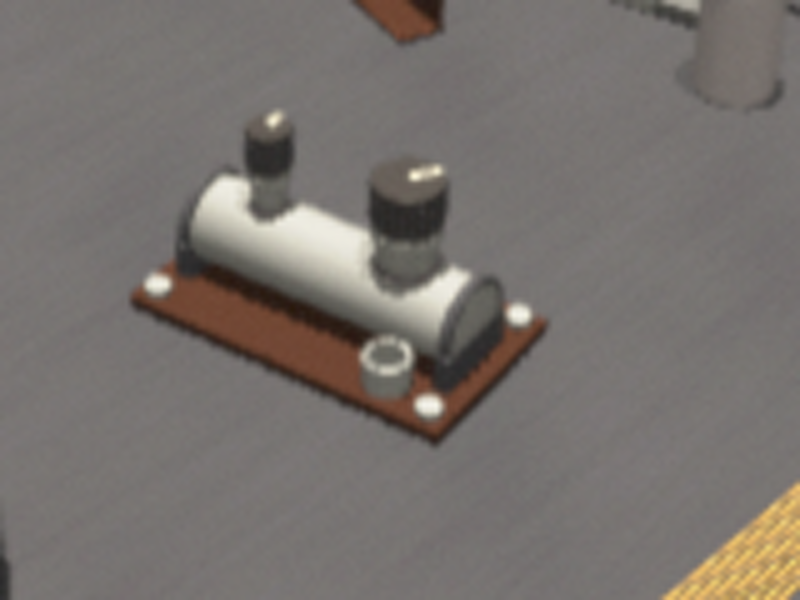

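```bash
python3 - <<'E'
from h import *
f=lambda x,y:((x+.5)/4.8-.5+250,(y+.5)/4.8-.5+110)
g=lambda x,y:((x+.5)/5-.5+270,(y+.5)/5-.5+170)
w=atz("top",f(272,179),.142);n=atz("top",f(301,376),.14)
print(w,n,np.linalg.norm(w-n),np.degrees(np.arctan2(*(n-w)[1::-1])))
print("scene",atz("scene",g(409,178),.142),atz("scene",g(270,126),.14))
C=np.array([atz("top",f(*p),.012) for p in[(147,130),(370,100),(430,493),(207,527)]]);print(C,C.mean(0))
print(np.linalg.norm(np.diff(C,axis=0),axis=1))
ax=(C[2]+C[3]-C[0]-C[1]);u=-ax/np.linalg.norm(ax);print("wide from plate",C.mean(0)+.055*u)
for t,p in(("chalk",(240,160)),("c",(272,179))):print(t,atz("top",f(*p),.142))
o=telemetry.get_obs();q=o["eef_rot"];print(R.from_quat(q[[1,2,3,0]]).as_matrix())
for t in ("can","square_tube","angle_piece"):
  print(t,[ (b["score"],atz("top",((b["extent"][0]+b["extent"][2])/2,(b["extent"][1]+b["extent"][3])/2),.05)) for b in nets.boxes_of(t,"top")[:1]])
E
```

```text
[ 0.640028  -0.0068419  0.142    ] [ 0.53025235 -0.02430893  0.14      ] 0.11117459407055524 -170.95913196908182
scene [ 0.64146091 -0.00670818  0.142     ] [ 0.53451689 -0.02531561  0.14      ]
[[ 0.69813796  0.07193839  0.012     ]
 [ 0.71914623 -0.06620278  0.012     ]
 [ 0.47505269 -0.10485036  0.012     ]
 [ 0.45263063  0.03055161  0.012     ]] [ 0.58624188 -0.01714078  0.012     ]
[0.13972949 0.24713416 0.13724592]
wide from plate [ 0.64052143 -0.00826778  0.012     ]
chalk [0.65055773 0.01110077 0.142     ]
c [ 0.640028  -0.0068419  0.142    ]
[[ 3.47413804e-01  9.37711911e-01 -1.44920117e-04]
 [ 9.37711883e-01 -3.47413830e-01 -2.34671879e-04]
 [-2.70401869e-04 -5.43650654e-05 -9.99999962e-01]]
can [(0.84, array([0.6080057 , 0.40908696, 0.05      ]))]
square_tube [(0.73, array([ 0.59804161, -0.35260171,  0.05      ]))]
angle_piece [(0.93, array([0.35011298, 0.29176904, 0.05      ]))]
```

Request:
step_arm(plan=[[[-0.024,0.04,0],[0,0,-7]],[[-0.048,0.08,0],[0,0,-14]],[[-0.072,0.12,0],[0,0,-21]],[[-0.096,0.16,0],[0,0,-28]],[[-0.12,0.2,0],[0,0,-35]]], fingers=100)

```text
time_s: 1.05
eef_pos: [0.3464, 0.3558, 0.2395]
eef_rot: [0.0, 0.609, 0.793, 0.0]
wrist_force: [0.4, 0.5, 0.1]
opening: 0.999
```

```bash
cat > g.py <<'E'
import sys
from h import *
# goal: x y z yawdeg
x,y,z,yaw=map(float,sys.argv[1:5])
o=telemetry.get_obs();q=o["eef_rot"];r=R.from_quat(q[[1,2,3,0]])
c=np.cos(np.radians(yaw));s=np.sin(np.radians(yaw))
G=np.array([[c,s,0],[s,-c,0],[0,0,-1.]])
print("t",o["time_s"],"q",o["q"].round(3),"pos",o["eef_pos"].round(4),"open",round(o["opening"],3),"F",o["wrist_force"].round(2),"T",o["torque"].round(3))
M=r.as_matrix();print("yaw",np.degrees(np.arctan2(M[1,0],M[0,0])))
print("shift",r.inv().apply(np.array([x,y,z])-o["eef_pos"]).round(4),"rot",np.degrees((r.inv()*R.from_matrix(G)).as_rotvec()).round(2))
E
python3 g.py 0.6405 -0.007 0.239 174
```

```text
t 1.05 q [ 0.559  0.002  1.8   -0.     1.339 -1.273] pos [0.3464 0.3558 0.2395] open 0.999 F [0.37 0.47 0.12] T [ 0.004 -0.019 -0.056]
yaw 104.9880534047697
shift [-0.4265  0.1903  0.0006] rot [ 4.000e-02  1.000e-02 -6.901e+01]
```

Request:
step_arm(plan=[[[-0.043,0.019,0],[0,0,-7]],[[-0.086,0.038,0],[0,0,-14]],[[-0.129,0.057,0],[0,0,-21]],[[-0.172,0.076,0],[0,0,-28]],[[-0.215,0.095,0],[0,0,-35]]])

```text
time_s: 1.55
eef_pos: [0.493, 0.1716, 0.2396]
eef_rot: [0.0, 0.342, 0.94, 0.0]
wrist_force: [0.8, 1.7, 0.2]
opening: 0.998
```

```bash
python3 g.py 0.6405 -0.007 0.239 174
```

```text
t 1.55 q [ 0.107  0.061  1.739  0.     1.341 -2.335] pos [0.493  0.1716 0.2396] open 0.998 F [0.77 1.71 0.18] T [ 0.059 -0.064  0.025]
yaw 139.95267639647466
shift [-0.2278 -0.0418  0.0007] rot [ 3.000e-02  4.000e-02 -3.405e+01]
```

Request:
step_arm(plan=[[[-0.045,-0.008,0],[0,0,-5]],[[-0.09,-0.016,0],[0,0,-10]],[[-0.135,-0.025,0],[0,0,-15]],[[-0.18,-0.033,0],[0,0,-20]],[[-0.228,-0.042,0],[0,0,-22]]])

```text
time_s: 2.05
eef_pos: [0.6395, -0.0077, 0.2394]
eef_rot: [0.0, 0.158, 0.987, 0.0]
wrist_force: [0.1, 0.7, 0.4]
opening: 1.001
```

Request:
step_arm(plan=[[[0,0,0],[0,0,0]],[[0,0,0],[0,0,0]]])

```text
time_s: 2.25
eef_pos: [0.6386, -0.0073, 0.2385]
eef_rot: [-0.001, 0.16, 0.987, 0.0]
wrist_force: [-0.7, -0.2, -0.1]
opening: 0.998
```

```bash
python3 g.py 0.6405 -0.007 0.122 162; python3 - <<'E'
from h import *
a=viewer.camera("top")[:,:,::-1];s=viewer.camera("scene")[:,:,::-1]
cv2.imwrite("pics/b.png",np.hstack([cv2.resize(a[100:250,220:390],(400,353)),cv2.resize(s[120:270,260:430],(400,353))]))
E
```

```text
t 2.25 q [-0.197  0.322  1.436  0.     1.385 -3.016] pos [ 0.6386 -0.0073  0.2385] open 0.998 F [-0.67 -0.15 -0.07] T [ 0.012 -0.01  -0.014]
yaw 161.53097800848965
shift [-0.0018  0.0009  0.1165] rot [ 0.   -0.08 -0.47]
```

View pics/b.png

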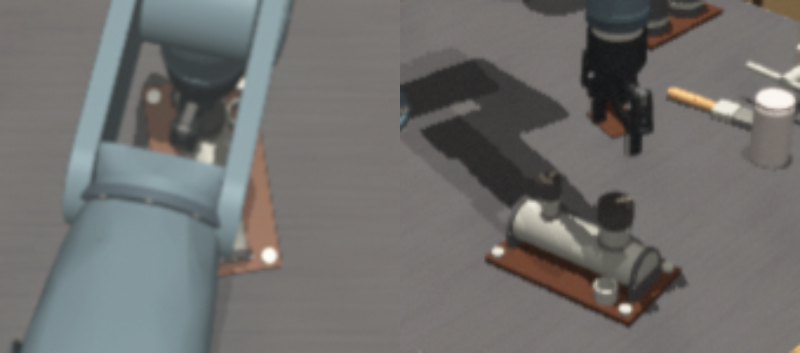

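Request:
step_arm(plan=[[[-0.002,0.001,0.03],[0,0,0]],[[-0.002,0.001,0.06],[0,0,0]],[[-0.002,0.001,0.085],[0,0,0]],[[-0.002,0.001,0.105],[0,0,0]],[[-0.002,0.001,0.116],[0,0,0]]])

```text
time_s: 2.85
eef_pos: [0.6391, -0.0041, 0.1216]
eef_rot: [-0.001, 0.158, 0.987, 0.0]
wrist_force: [-1.4, 0.1, -0.9]
opening: 1.004
```

Request:
step_arm(plan=[[[0,0,0],[0,0,0]],[[0,0,0],[0,0,0]]])

```text
time_s: 3.05
eef_pos: [0.6411, -0.0054, 0.1244]
eef_rot: [0.001, 0.159, 0.987, -0.0]
wrist_force: [0.9, -0.7, 1.0]
opening: 1.001
```

```bash
python3 g.py 0.6405 -0.007 0.122 162; python3 - <<'E'
from h import *
s=viewer.camera("scene")[:,:,::-1]
cv2.imwrite("pics/c.png",cv2.resize(s[150:270,280:430],(750,600),interpolation=cv2.INTER_CUBIC))
E
```

```text
t 3.05 q [-0.193  0.44   1.521  0.     1.18  -3.016] pos [ 0.6411 -0.0054  0.1244] open 1.001 F [ 0.9  -0.68  1.03] T [-0.05   0.005 -0.041]
yaw 161.71979802549794
shift [ 0.0001 -0.0017  0.0024] rot [ 0.01  0.07 -0.28]
```

View pics/c.png

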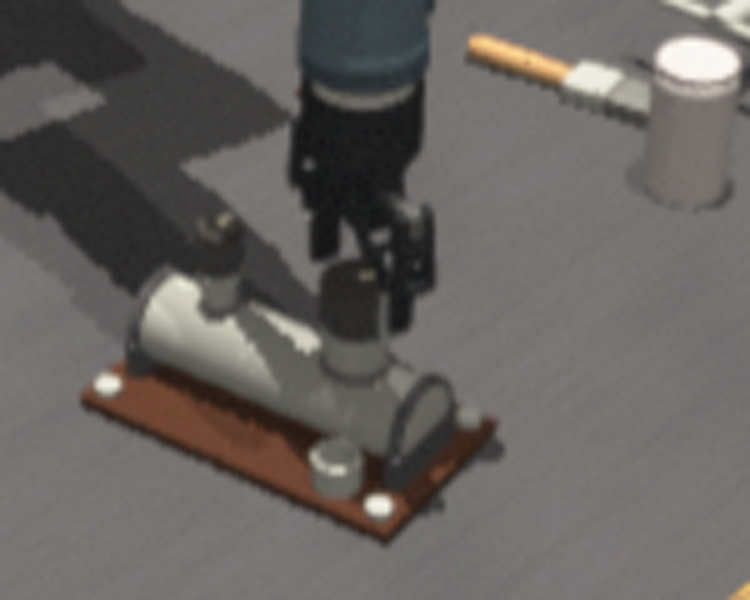

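```bash
python3 - <<'E'
from h import *
p=lambda P:((proj("scene",P)-[280,150]+.5)*5-.5).round(0)
o=telemetry.get_obs();print(o["eef_pos"])
c=np.array([.6405,-.007,0]);d=np.array([np.cos(np.radians(162)),np.sin(np.radians(162)),0])
for z in(.117,.129):print(p([c+[0,0,z]+s*d*.0425 for s in(-1,1)]+[c+[0,0,z]+s*d*.057 for s in(-1,1)]).tolist())
print(p([c+[0,0,.142],c+[0,0,.108]]))
E
```

```text
[ 0.64162318 -0.00565375  0.12494882]
[[390.0, 345.0], [325.0, 275.0], [402.0, 357.0], [314.0, 263.0]]
[[391.0, 330.0], [325.0, 260.0], [402.0, 342.0], [314.0, 248.0]]
[[358. 278.]
 [357. 320.]]
```

Request:
step_arm(plan=[[[0,-0.001,0.004],[0,0,0]],[[0,-0.001,0.004],[0,0,0]]])

```text
time_s: 3.3
eef_pos: [0.6407, -0.0071, 0.1198]
eef_rot: [0.0, 0.159, 0.987, -0.0]
wrist_force: [-0.5, 0.4, -1.0]
opening: 0.995
```

Request:
step_arm(plan=[[[0,0,0],[0,0,0]],[[0,0,0],[0,0,0]],[[0,0,0],[0,0,0]],[[0,0,0],[0,0,0]],[[0,0,0],[0,0,0]]], fingers=0)

```text
time_s: 3.8
eef_pos: [0.6398, -0.0067, 0.12]
eef_rot: [-0.001, 0.159, 0.987, -0.0]
wrist_force: [-5.7, 0.3, 5.5]
opening: 0.569
```

Request:
step_arm(plan=[[[0,0,0],[0,0,0]],[[0,0,0],[0,0,0]],[[0,0,0],[0,0,0]]])

```text
time_s: 4.1
eef_pos: [0.6397, -0.0067, 0.12]
eef_rot: [-0.001, 0.159, 0.987, -0.0]
wrist_force: [-6.6, 0.3, 7.3]
opening: 0.57
```

```bash
python3 g.py 0.6405 -0.007 0.119 162
```

```text
t 4.1 q [-0.196  0.444  1.525 -0.     1.175 -3.017] pos [ 0.6397 -0.0067  0.12  ] open 0.57 F [-6.6   0.32  7.32] T [0.169 0.812 0.038]
yaw 161.68176835288924
shift [-0.0008 -0.      0.0009] rot [-0.02 -0.1  -0.32]
```

Request:
step_arm(plan=[[[0,0,0],[0,0,4]],[[0,0,0.0001],[0,0,10]],[[0,0,0.0001],[0,0,16]],[[0,0,0.0002],[0,0,23]],[[0,0,0.0003],[0,0,30]]])

```text
time_s: 4.6
eef_pos: [0.6388, -0.0061, 0.1196]
eef_rot: [-0.002, 0.411, 0.911, -0.0]
wrist_force: [-10.9, 3.4, 9.7]
opening: 0.566
```

```bash
python3 g.py 0.6405 -0.007 0.119 132; python3 - <<'E'
from h import *
s=viewer.camera("scene")[:,:,::-1]
cv2.imwrite("pics/d.png",cv2.resize(s[150:270,280:430],(750,600),interpolation=cv2.INTER_CUBIC))
E
```

```text
t 4.6 q [-0.195  0.444  1.526  0.     1.176 -2.489] pos [ 0.6388 -0.0061  0.1196] open 0.566 F [-10.86   3.44   9.7 ] T [0.45  1.477 0.098]
yaw 131.42611195846868
shift [-0.0018  0.0007  0.0006] rot [-0.14 -0.2  -0.57]
```

View pics/d.png

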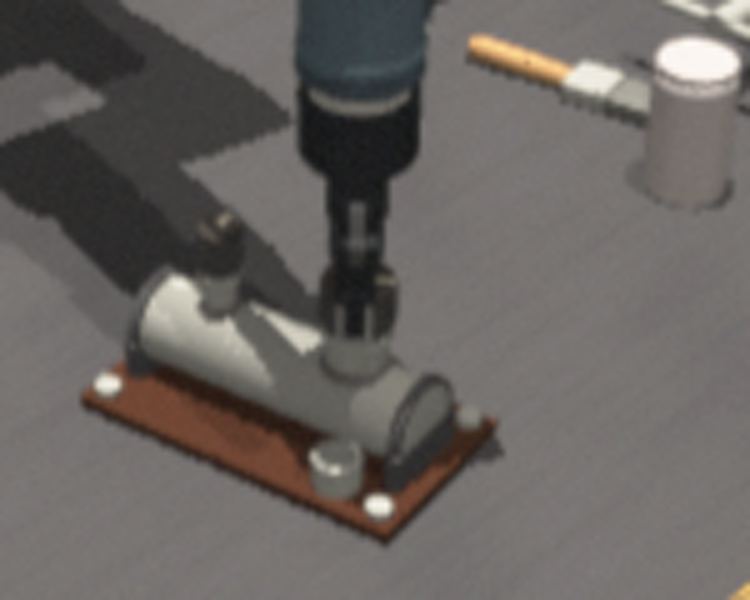

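Request:
step_arm(plan=[[[0.0008,-0.0005,-0.0003],[0,0,8]],[[0.0016,-0.001,-0.0003],[0,0,16]],[[0.0016,-0.001,-0.0003],[0,0,24]],[[0.0016,-0.001,-0.0002],[0,0,32]],[[0.0016,-0.001,-0.0001],[0,0,40]]])

```text
time_s: 5.15
eef_pos: [0.6381, -0.0047, 0.1194]
eef_rot: [-0.001, 0.699, 0.716, 0.0]
wrist_force: [-3.0, 6.8, 4.6]
opening: 0.565
```

```bash
python3 g.py 0.639 -0.006 0.119 92
```

```text
t 5.15 q [-0.194  0.441  1.53   0.002  1.172 -1.79 ] pos [ 0.6381 -0.0047  0.1194] open 0.565 F [-3.02  6.76  4.63] T [0.948 0.473 0.103]
yaw 91.3822236147906
shift [-0.0013  0.0009  0.0004] rot [-0.07 -0.14 -0.62]
```

Request:
step_arm(plan=[[[0.001,-0.0005,0],[0,0,8]],[[0.0013,-0.0005,0],[0,0,16]],[[0.0013,-0.0005,0.0001],[0,0,24]],[[0.0013,-0.0005,0.0002],[0,0,32]],[[0.0013,-0.0005,0.0002],[0,0,40]]])

```text
time_s: 5.65
eef_pos: [0.6385, -0.0032, 0.1191]
eef_rot: [-0.001, 0.901, 0.433, 0.001]
wrist_force: [2.7, 7.2, -0.4]
opening: 0.568
```

```bash
python3 g.py 0.638 -0.005 0.119 52
```

```text
t 5.65 q [-0.192  0.441  1.531  0.003  1.169 -1.09 ] pos [ 0.6385 -0.0032  0.1191] open 0.568 F [ 2.75  7.25 -0.43] T [ 1.077 -0.286  0.134]
yaw 51.377612944723126
shift [-0.0017  0.0007  0.0001] rot [-0.05 -0.16 -0.62]
```

Request:
step_arm(plan=[[[0.0006,0,0.0001],[0,0,8]],[[0.001,0,0.0002],[0,0,16]],[[0.0013,0.0002,0.0003],[0,0,24]],[[0.0016,0.0003,0.0003],[0,0,32]],[[0.0018,0.0004,0.0004],[0,0,40]]])

```text
time_s: 6.15
eef_pos: [0.6399, -0.0024, 0.1188]
eef_rot: [-0.001, 0.995, 0.099, 0.001]
wrist_force: [1.2, 5.7, 1.2]
opening: 0.568
```

```bash
python3 g.py 0.6413 -0.0025 0.1185 -29
```

```text
t 6.15 q [-0.19   0.444  1.527  0.002  1.17  -0.39 ] pos [ 0.6399 -0.0024  0.1188] open 0.568 F [1.18 5.67 1.17] T [ 0.825 -0.146  0.097]
yaw 11.37868501285249
shift [0.0013 0.0004 0.0003] rot [-1.300e-01 -3.000e-02  4.038e+01]
```

Request:
step_arm(plan=[[[0.0003,0,0.0001],[0,0,8]],[[0.0006,0,0.0001],[0,0,16]],[[0.0009,0,0.0002],[0,0,24]],[[0.0012,0,0.0002],[0,0,32]],[[0.0015,0.0001,0.0003],[0,0,40]]])

```text
time_s: 6.65
eef_pos: [0.6415, -0.0026, 0.1184]
eef_rot: [-0.001, 0.969, -0.247, 0.0]
wrist_force: [0.4, 4.7, 0.5]
opening: 0.571
```

```bash
python3 g.py 0.6423 -0.0036 0.118 -69
```

```text
t 6.65 q [-0.19   0.448  1.523  0.002  1.17   0.309] pos [ 0.6415 -0.0026  0.1184] open 0.571 F [0.4  4.65 0.49] T [ 0.607 -0.159  0.08 ]
yaw -28.626094310836788
shift [0.0012 0.0005 0.0004] rot [-1.000e-01  3.000e-02  4.037e+01]
```

Request:
step_arm(plan=[[[0.0002,0,0.0001],[0,0,8]],[[0.0005,0,0.0001],[0,0,16]],[[0.0007,0.0001,0.0002],[0,0,24]],[[0.0009,0.0001,0.0002],[0,0,32]],[[0.0011,0.0002,0.0003],[0,0,40]]])

```text
time_s: 7.15
eef_pos: [0.6425, -0.0037, 0.1181]
eef_rot: [-0.001, 0.826, -0.564, 0.0]
wrist_force: [1.6, 2.4, -0.7]
opening: 0.563
```

```bash
python3 g.py 0.6424 -0.0051 0.1177 -109
```

```text
t 7.15 q [-1.910e-01  4.500e-01  1.521e+00  1.000e-03  1.170e+00  1.007e+00] pos [ 0.6425 -0.0037  0.1181] open 0.563 F [ 1.64  2.36 -0.75] T [ 0.355 -0.285  0.046]
yaw -68.63413729299967
shift [0.0012 0.0006 0.0004] rot [-0.08  0.05 40.37]
```

Request:
step_arm(plan=[[[0.0002,0,0.0001],[0,0,8]],[[0.0005,0.0001,0.0001],[0,0,16]],[[0.0007,0.0002,0.0002],[0,0,24]],[[0.001,0.0003,0.0002],[0,0,32]],[[0.0012,0.0005,0.0003],[0,0,40]]])

```text
time_s: 7.65
eef_pos: [0.6425, -0.0053, 0.1178]
eef_rot: [0.001, -0.583, 0.812, -0.0]
wrist_force: [2.6, 2.3, -0.2]
opening: 0.567
```

```bash
python3 g.py 0.6416 -0.0063 0.1174 -149
```

```text
t 7.65 q [-1.930e-01  4.500e-01  1.521e+00  1.000e-03  1.169e+00  1.703e+00] pos [ 0.6425 -0.0053  0.1178] open 0.567 F [ 2.59  2.29 -0.21] T [ 0.222 -0.316  0.061]
yaw -108.64138464463524
shift [0.0012 0.0006 0.0004] rot [-0.05  0.08 40.36]
```

Request:
step_arm(plan=[[[0.0002,0,0.0001],[0,0,7]],[[0.0005,0.0001,0.0001],[0,0,14]],[[0.0007,0.0002,0.0002],[0,0,21]],[[0.0009,0.0003,0.0002],[0,0,28]],[[0.0011,0.0005,0.0003],[0,0,35]]])

```text
time_s: 8.15
eef_pos: [0.6417, -0.0064, 0.1175]
eef_rot: [0.001, -0.312, 0.95, -0.0]
wrist_force: [2.9, 0.3, -0.4]
opening: 0.564
```

```bash
python3 g.py 0.6416 -0.0063 0.1174 -160
```

```text
t 8.15 q [-0.195  0.449  1.523  0.     1.168  2.311] pos [ 0.6417 -0.0064  0.1175] open 0.564 F [ 2.89  0.27 -0.39] T [ 0.124 -0.353  0.094]
yaw -143.6029021084485
shift [0.     0.0002 0.0001] rot [-0.03  0.08 16.4 ]
```

Turned about 305°; now in slow steps, watching the torque.

Request:
step_arm(plan=[[[0.0001,0,0],[0,0,3]],[[0.0002,0,0.0001],[0,0,6]],[[0.0003,0,0.0001],[0,0,9]],[[0.0003,0.0001,0.0001],[0,0,12]]])

```text
time_s: 8.55
eef_pos: [0.6413, -0.0066, 0.1174]
eef_rot: [0.001, -0.213, 0.977, -0.0]
wrist_force: [2.1, 0.5, -0.7]
opening: 0.566
```

```bash
python3 g.py 0.6410 -0.0067 0.1173 -160
```

```text
t 8.55 q [-0.195  0.448  1.524  0.     1.168  2.518] pos [ 0.6413 -0.0066  0.1174] open 0.566 F [ 2.06  0.51 -0.69] T [ 0.021 -0.195  0.078]
yaw -155.44195739521948
shift [0.0003 0.0001 0.0001] rot [-0.02  0.06  4.56]
```

Request:
step_arm(plan=[[[0.0001,0,0],[0,0,2]],[[0.0001,0,0],[0,0,4]],[[0.0002,0,0],[0,0,6]]])

```text
time_s: 8.85
eef_pos: [0.6411, -0.0067, 0.1173]
eef_rot: [0.001, -0.162, 0.987, -0.0]
wrist_force: [1.4, 1.1, -0.7]
opening: 0.57
```

```bash
python3 g.py 0.6410 -0.0067 0.1173 -165
```

```text
t 8.85 q [-0.195  0.448  1.525  0.     1.168  2.621] pos [ 0.6411 -0.0067  0.1173] open 0.57 F [ 1.37  1.13 -0.71] T [ 0.012 -0.143  0.068]
yaw -161.4041420757512
shift [0.0001 0.0001 0.    ] rot [-0.01  0.06  3.6 ]
```

Request:
step_arm(plan=[[[0,0,0],[0,0,2]],[[0.0001,0,0],[0,0,4]],[[0.0001,0,0],[0,0,6]]])

```text
time_s: 9.15
eef_pos: [0.6407, -0.0062, 0.1173]
eef_rot: [0.0, -0.112, 0.994, -0.0]
wrist_force: [1.0, -0.6, 0.6]
opening: 0.571
```

```bash
python3 g.py 0.6410 -0.0067 0.1173 -170
```

```text
t 9.15 q [-0.195  0.448  1.525 -0.     1.168  2.723] pos [ 0.6407 -0.0062  0.1173] open 0.571 F [ 0.97 -0.61  0.64] T [-0.098 -0.135  0.38 ]
yaw -167.16355418935018
shift [-0.0002 -0.0005  0.    ] rot [-0.01  0.02  2.84]
```

Request:
step_arm(plan=[[[0,0,0],[0,0,2]],[[0,0,0],[0,0,4]]])

```text
time_s: 9.35
eef_pos: [0.6405, -0.0056, 0.1173]
eef_rot: [-0.0, -0.077, 0.997, 0.0]
wrist_force: [-1.8, 14.4, 1.9]
opening: 0.57
```

```bash
python3 g.py 0.6410 -0.0067 0.1173 -170
```

```text
t 9.35 q [-1.940e-01  4.480e-01  1.525e+00  1.000e-03  1.169e+00  2.793e+00] pos [ 0.6405 -0.0056  0.1173] open 0.57 F [-1.85 14.42  1.9 ] T [2.597 0.218 1.561]
yaw -171.1638372542959
shift [-0.0003 -0.0012 -0.    ] rot [ 0.05 -0.   -1.16]
```

Request:
step_arm(plan=[[[0,0,0],[0,0,0]],[[0,0,0],[0,0,0]]])

```text
time_s: 9.55
eef_pos: [0.6405, -0.0053, 0.1173]
eef_rot: [-0.0, -0.077, 0.997, 0.001]
wrist_force: [0.0, 6.4, 0.6]
opening: 0.57
```

```bash
python3 g.py 0.6410 -0.0067 0.1173 -170; python3 - <<'E'
from h import *
s=viewer.camera("scene")[:,:,::-1];a=viewer.camera("top")[:,:,::-1]
cv2.imwrite("pics/e.png",np.hstack([cv2.resize(s[180:260,320:400],(400,400),interpolation=cv2.INTER_CUBIC),cv2.resize(a[110:190,270:350],(400,400),interpolation=cv2.INTER_CUBIC)]))
E
```

```text
t 9.55 q [-1.940e-01  4.480e-01  1.526e+00  1.000e-03  1.169e+00  2.793e+00] pos [ 0.6405 -0.0053  0.1173] open 0.57 F [0.03 6.38 0.56] T [0.898 0.034 1.245]
yaw -171.1561527134027
shift [-0.0003 -0.0014  0.    ] rot [ 0.08  0.01 -1.16]
```

View pics/e.png

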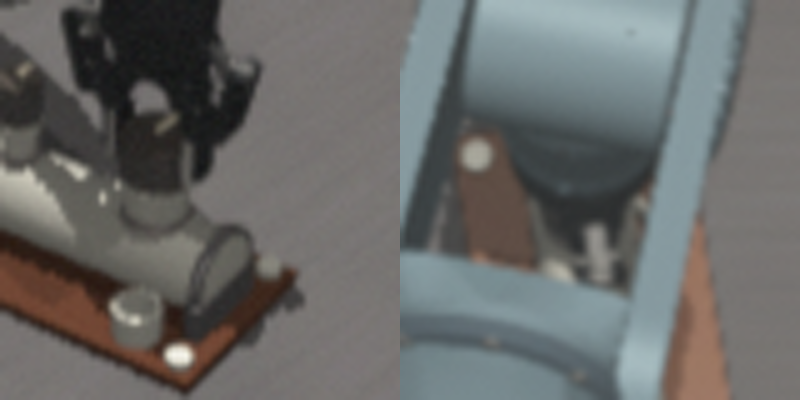

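```bash
python3 - <<'E'
from h import *
g=lambda x,y:((x+.5)/5-.5+320,(y+.5)/5-.5+180)
a,b=atz("scene",g(158,132),.140),atz("scene",g(177,116),.140)
print(a,b,np.degrees(np.arctan2(*(b-a)[1::-1])))
s=cv2.imread("pics/e.png")[90:160,110:200];cv2.imwrite("pics/e2.png",cv2.resize(s,(720,560),interpolation=cv2.INTER_CUBIC))
# initial
h=lambda x,y:((x+.5)/5-.5+270,(y+.5)/5-.5+170)
a,b=atz("scene",h(411,178),.1427),atz("scene",h(442,171),.1427);print(a,b,np.degrees(np.arctan2(*(b-a)[1::-1])))
E
```

```text
[ 0.64209885 -0.00829536  0.14      ] [0.63912778 0.01303518 0.14      ] 97.92955749921099
[ 0.64301503 -0.00654086  0.1427    ] [0.65214882 0.0128187  0.1427    ] 64.74219193930278
```

View pics/e2.png

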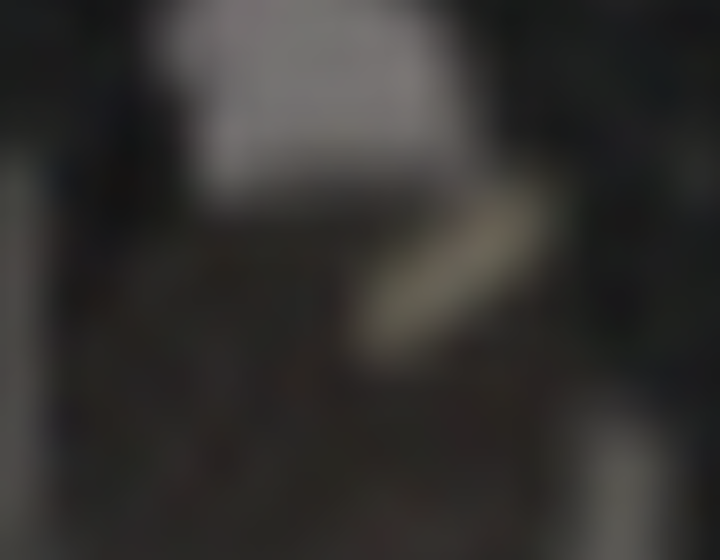

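Request:
step_arm(plan=[[[-0.0002,0,0],[0,0,-4]],[[-0.0005,0.0001,-0.0001],[0,0,-12]],[[-0.0009,0.0002,-0.0001],[0,0,-20]],[[-0.0013,0.0004,-0.0002],[0,0,-28]],[[-0.0016,0.0005,-0.0003],[0,0,-36]]])

```text
time_s: 10.15
eef_pos: [0.6409, -0.0051, 0.1176]
eef_rot: [-0.001, -0.383, 0.924, 0.001]
wrist_force: [-6.1, 3.4, 4.8]
opening: 0.574
```

```bash
python3 g.py 0.6425 -0.0041 0.1180 -79
```

```text
t 10.15 q [-1.930e-01  4.500e-01  1.522e+00  1.000e-03  1.173e+00  2.162e+00] pos [ 0.6409 -0.0051  0.1176] open 0.574 F [-6.13  3.42  4.79] T [ 0.563  0.92  -0.094]
yaw -134.99763416893913
shift [-0.0018 -0.0004 -0.0004] rot [ 1.8e-01  4.0e-02 -5.6e+01]
```

Request:
step_arm(plan=[[[0,0.0005,-0.0001],[0,0,-8]],[[0,0.0009,-0.0001],[0,0,-16]],[[0,0.0009,-0.0002],[0,0,-24]],[[0,0.0009,-0.0002],[0,0,-32]],[[0,0.0009,-0.0003],[0,0,-40]]])

```text
time_s: 10.65
eef_pos: [0.641, -0.0047, 0.1179]
eef_rot: [0.0, -0.676, 0.737, 0.001]
wrist_force: [-2.4, 3.7, 1.4]
opening: 0.57
```

```bash
python3 g.py 0.641 -0.0045 0.1180 -79
```

```text
t 10.65 q [-1.930e-01  4.490e-01  1.523e+00  1.000e-03  1.171e+00  1.465e+00] pos [ 0.641  -0.0047  0.1179] open 0.57 F [-2.42  3.69  1.42] T [ 0.439  0.304 -0.129]
yaw -95.0127283904763
shift [-0.0002  0.0001 -0.0001] rot [  0.04   0.08 -16.01]
```

Request:
step_arm(plan=[[[0,0,0],[0,0,-6]],[[0,0,-0.0001],[0,0,-12]],[[0,0,-0.0001],[0,0,-16]],[[0,0,-0.0001],[0,0,-16]]])

```text
time_s: 11.05
eef_pos: [0.6411, -0.0045, 0.1181]
eef_rot: [-0.0, 0.77, -0.638, -0.001]
wrist_force: [-2.1, 6.2, 2.5]
opening: 0.57
```

```bash
python3 g.py 0.641 -0.0045 0.1180 -79; python3 - <<'E'
from h import *
s=viewer.camera("scene")[:,:,::-1];a=viewer.camera("top")[:,:,::-1]
cv2.imwrite("pics/f.png",np.hstack([cv2.resize(s[180:230,325:375],(400,400),interpolation=cv2.INTER_CUBIC),cv2.resize(a[110:190,270:350],(400,400),interpolation=cv2.INTER_CUBIC)]))
print(proj("scene",[[.6405,-.006,.1408],[.6405,-.006,.1408]+.024*np.array([np.cos(np.radians(189)),np.sin(np.radians(189)),0])]))
E
```

```text
t 11.05 q [-1.920e-01  4.480e-01  1.523e+00  1.000e-03  1.171e+00  1.191e+00] pos [ 0.6411 -0.0045  0.1181] open 0.57 F [-2.06  6.24  2.51] T [0.682 0.403 0.1  ]
yaw -79.28013243264306
shift [-0.      0.0001  0.0001] rot [ 0.02  0.08 -0.28]
[[351.32057071 205.28624063]
 [345.08410219 202.76206029]]
```

View pics/f.png

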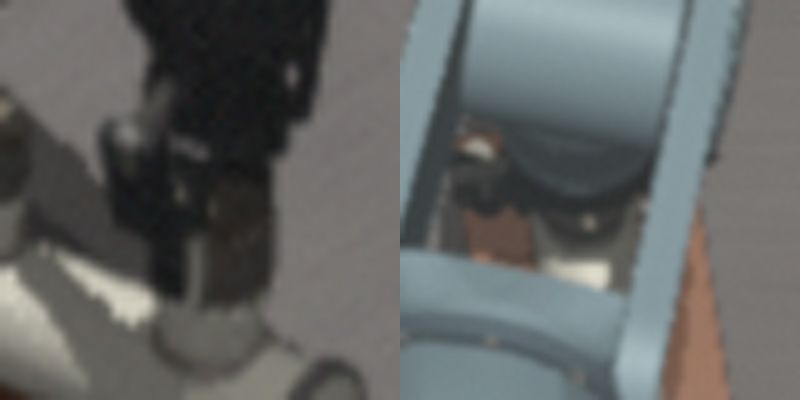

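```bash
python3 - <<'E'
from h import *
s=cv2.imread("pics/f.png")[150:250,130:280];s=cv2.convertScaleAbs(s,alpha=1.6,beta=10);
cv2.imwrite("pics/f2.png",cv2.resize(s,(750,500)))
for d in(169,179,189,199,209):
    P=np.array([.6405,-.006,.1408])+np.outer([0.008,.016,.024],[np.cos(np.radians(d)),np.sin(np.radians(d)),0])
    print(d,((((proj("scene",P)-[325,180]+.5)*8-.5)-[130,150])*5).round().tolist())
E
```

```text
169 [[361.0, 231.0], [302.0, 183.0], [243.0, 135.0]]
179 [[348.0, 237.0], [275.0, 196.0], [204.0, 155.0]]
189 [[337.0, 245.0], [254.0, 211.0], [171.0, 178.0]]
199 [[328.0, 254.0], [237.0, 229.0], [146.0, 204.0]]
209 [[323.0, 264.0], [225.0, 248.0], [128.0, 233.0]]
```

View pics/f2.png

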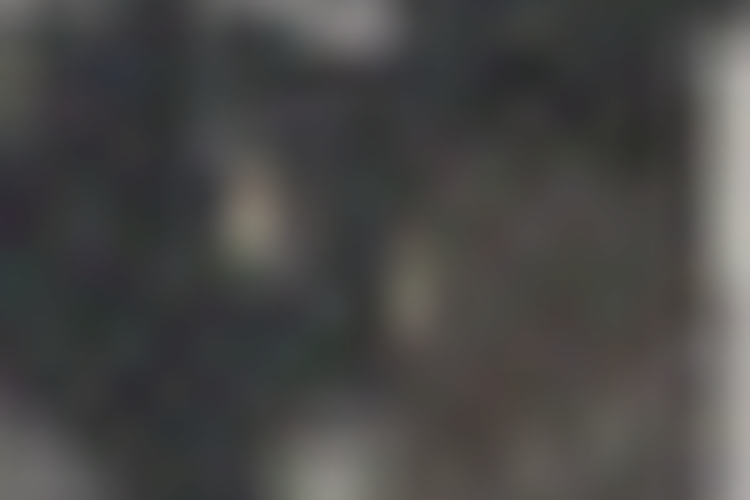

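Request:
step_arm(plan=[[[0,0,0],[0,0,0]],[[0,0,0],[0,0,0]],[[0,0,0],[0,0,0]]])

```text
time_s: 11.45
eef_pos: [0.6411, -0.0045, 0.118]
eef_rot: [-0.0, 0.769, -0.639, -0.001]
wrist_force: [-1.9, 5.4, 2.7]
opening: 0.566
```

```bash
python3 g.py 0.641 -0.0045 0.1180 -79; python3 -c "
from h import *
print(telemetry.get_obs()['dq'].round(4)); print(ticket.hand_in())"
```

```text
t 11.45 q [-1.920e-01  4.480e-01  1.523e+00  1.000e-03  1.171e+00  1.193e+00] pos [ 0.6411 -0.0045  0.118 ] open 0.566 F [-1.85  5.37  2.65] T [0.684 0.329 0.101]
yaw -79.43014362999105
shift [-0.      0.0001  0.    ] rot [ 0.02  0.08 -0.43]
[ 0.001   0.0006  0.0006  0.0009  0.0002 -0.0018]
the job is handed in; nothing more can be done
None
```

I threaded the wide cap clockwise by about 330° in one grip until it bottomed out, backed it off by about a quarter turn, and handed in at 11.5 s, still gripping it.

- **Bottomed out:** the torque about the tool axis rose from about 0.07 to 1.2–1.6 N m and stayed there for about 0.4 s. The chalk line then pointed at about 98°, in line with the weldment's x axis at about 99°.
- **Backed off:** the tool turned back 92°. Up to about 4° of that may have been slip or wind-up taken at the stop. The chalk line was only partly visible between the fingers, but the two pieces that show put it at about 187°. That makes the turn roughly 88–90°, inside the 15° tolerance.
- **Last state:** the fingers are on the cap (opening 0.57, about 48 mm, as expected for the 50 mm cap), the arm is at rest and the wrist force is about 6 N.
- **Grip centre:** the grip was about 2 mm off the cap's axis, which gave side forces of up to about 14 N. I shifted the tool to relieve them as it turned.
- **Narrow cap and other things:** I saw no contact with any of them, but I did not measure their positions again at the end.

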